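# Find and mark the balance point of a mannequin shank

## Task

Without lifting it off the fulcrum strip, gently slide the shank bar along the balancing board until it tips off its tail and lies level, balanced by itself on the strip. Then set the marking saddle astride the bar directly over the strip, press it down firmly but gently to print the mark, and leave it standing there with the bar still balanced. Leave everything else alone.

Things in the scene. Friction and masses are not known exactly. Their poses are not given: they have to be found in the camera images.
- board: Balancing board, fixed: timber 580 x 110 x 20 mm. Origin on the bench under the middle of the steel fulcrum strip that crosses it; x = sliding direction along the board (timber from x = -340 to +240 mm), z up. Four upright guide pins, 8 mm thick, tops 54 mm above the bench, stand 70 mm before and after the strip, 22 mm either side of the centre line.
- fulcrum (a point): Middle of the flat top of the fulcrum strip; axes as the board's. Strip: 12 mm along the board, 80 mm across, top 12 mm above the timber and 32 mm above the bench. With its balance point anywhere over the strip the bar lies level on it, both ends clear of the timber; short of it the tail lies on the timber, beyond it the nose drops.
- bar: Mannequin shank bar: aluminium box tube 340 long, 30 wide, 20 mm high, flat underside, about 0.55 kg. Origin mid underside, x from tail to nose, z up. Hidden ballast puts its balance point anywhere within 45 mm of the middle. Starts over the strip, between the pins (3 mm play each side), its middle about 85 mm short of the strip, tail on the timber. Over 20 N of push or grip harms it.
- bar_tail (a point): Middle of the bar's tail end face, 10 mm above its underside; axes as the bar's. A skin-coloured ankle block lies on top from 6 to 50 mm from this end, 40 mm above the underside, with a 10 mm button on it. The bar slides with a few newtons pushed here; friction on the pusher can keep the end from lifting until the pusher backs away.
- bar_nose (a point): Middle of the bar's nose end face, 10 mm above its underside; axes as the bar's. A dark two-cheek knee clevis stands on top from 5 to 45 mm from this end, 46 mm above the underside. After tipping the bar rocks and takes up to three seconds to settle.
- saddle: Marking saddle, loose, on the bench, 0.12 kg: two upright steel legs (36 mm long in x, 5 mm thick, 36 mm apart inside: 3 mm play each side of the bar), 28 mm high, under a crown 46 mm wide in y. Origin between the feet of the legs, z up. Set astride the bar, legs along its sides, it stands on its sprung foot alone, origin 14 mm below the bar's top (6 mm above its underside).
- saddle_grip (a point): On the saddle's axis, 60 mm above the feet of its legs, axes as the saddle's: middle of its upright square wooden grip, 24 x 24 mm, which reaches from 38 to 80 mm above the feet.
- saddle_face (a point): Middle of the underside of the saddle's brass sprung foot as it is unloaded, 14 mm above the feet of the legs. Foot 32 x 28 mm between the legs, spring 3 N per mm, travel 8 mm. It prints its mark when pressed on the bar with at least 7 N for half a second; over 20 N dents the tube.
- tape: bystander: upright-standing short roll of paper tape, 90 mm across, 38 mm high; origin under it
- can: bystander: closed round can, 52 mm across, 120 mm high; origin under it
- driver: bystander: screwdriver, 220 mm long; origin under it
- hammer: bystander: hammer, 300 mm long; origin under it
- screwbox: bystander: open grey box 110 x 90 x 45 mm; origin under it
- wedge: bystander: wooden offcut 80 x 40 x 30 mm; origin under it
There are look-alikes about, which are no part of the job. What is shaped like the saddle but green or turquoise is not meant.

How it is judged (in metres and radians):
On the way, in this order (a step that is already met when the one before it is completed fails the run):
1. the bar lies level on the strip by itself, untouched by the robot or the saddle (angle between bar's own z axis and vertical below 0.02 rad and z of bar in the frame of fulcrum between -0.004 and 0.004 m and contact force between each of the arm, saddle and bar below 0.05 N), for 0.3 s.
2. the saddle, astride the bar over the strip, is pressed on the level bar with more than 6 N (x of saddle in the frame of fulcrum between -0.007 and 0.007 m and y of saddle in the frame of fulcrum between -0.015 and 0.015 m and angle between the x axis of saddle and the x axis of bar, either way round below 0.2 rad and angle between saddle's own z axis and vertical below 0.12 rad and angle between bar's own z axis and vertical below 0.02 rad and contact force between saddle and bar above 6 N), for 0.25 s.
At the end, for the whole second after the job is handed in: The bar lies level (within 0.02 rad) on the strip between the guide pins, and the saddle stands at rest astride it, upright, along the bar within 0.2 rad, its middle within 7 mm of the middle of the strip along the board (x of saddle in the frame of fulcrum between -0.007 and 0.007 m and y of saddle in the frame of fulcrum between -0.015 and 0.015 m and angle between the x axis of saddle and the x axis of bar, either way round below 0.2 rad and angle between saddle's own z axis and vertical below 0.12 rad and angle between bar's own z axis and vertical below 0.02 rad and z of bar in the frame of fulcrum between -0.004 and 0.004 m and y of bar in the frame of fulcrum between -0.012 and 0.012 m and contact force between saddle and bar above 0.3 N and linear speed of each of bar, saddle below 0.02 m/s); the robot touches nothing.
It fails at once if the bar is lifted more than about 25 mm off the strip or stood on end (z of bar in the frame of fulcrum above 0.025 m or angle between bar's own z axis and vertical above 0.3 rad).
It fails at once if the robot pushes or grips the bar with more than 20 N (contact force between the arm and bar above 20 N).
It fails at once if the saddle is pressed on the bar with more than 20 N (contact force between saddle and bar above 20 N).
It fails at once if a bystander is moved by more than 30 mm (distance of any of tape, can, driver, hammer, screwbox, wedge from where it was at the start of the episode above 0.03 m).
It also fails if it takes over 72 s, if anything falls off the work surface, if the arm or the gripper's body presses on something with over 40 N, if the wrist force passes 120 N, or if a joint passes its speed limit or range.

## Robot

A 6-joint arm with a two-finger parallel gripper is mounted at the origin on the work surface. World frame = base frame: x ahead of the robot, y to its left, z up, the work surface at z = 0. Lengths are in m, angles in degrees, forces in N, time in s.
With the tool pointing down it reaches from about 0.325 to 0.85 m from the base axis. Payload 15.5 kg.
Tool frame: the origin (TCP) lies at the very end of the fingers, on their centre line; the grasp point (between the pads) lies arm.grip_depth behind it (arm.grip_depth is the distance from the TCP to the grasp point, in m); z points along the fingers, y is the line along which they close (so a half turn about z gives the same grasp; the last joint's range is limited). The gripper opens to 91 mm and grips with 3 to 60 N. Pads are 32 mm wide; open, the fingers measure 118 mm over their backs; the gripper's body (76 mm by 178 mm) begins 60 mm behind the grasp point.
Start: joints at [-82.133, 28.281, 77.091, -0, 74.628, -5.472], TCP at [0.144, -0.608, 0.194] pointing down, gripper open.
Joint ranges: [-166.48, 166.48], [-47.26, 123.95], [12.59, 153.08], [-70.14, 250.14], [6.76, 159.57], [-176.63, 176.63]. Speed limits (degrees/s): [108.29, 108.29, 147.25, 172.46, 172.46, 172.46].

## Interface

Orientations are given as a 3x3 rotation matrix whose columns are the frame's x, y, z axes.
In Python, from rig import arm gives the robot as it stands. Calls block until the motion is done:
- arm.move_to(position, orientation): joint-space move of the TCP to a pose.
- arm.move_l(position, orientation=None, feed=0.15): straight line of the TCP; orientation=None keeps the orientation; feed is the mean speed in m/s.
- arm.move_joints(angles): joint-space move.
- arm.grip(opening): finger opening in m; the grip force is fixed at half the most; returns when the fingers have stopped.
- arm.sleep(seconds).
- arm.solve_ik(position, orientation): joint angles nearest the present ones, or None.
- arm.snapshot(name): name is "scene" or "top" or "wrist"; returns the picture (480x640x3 uint8, red, green, blue); there is no depth.
- arm.get_calibration(name): a dict with "intrinsics" (3x3 intrinsics, pixels), "cam_to_world" (4x4, takes a point from camera to world coordinates). Camera axes: x right, y down, z forward; pixel columns grow to the right and rows downward; lengths in m; the calibration is good to about 2 mm. A picture is of the moment at which its call begins: read the wrist's pose just before it. get_calibration takes no time and is no camera call; for the wrist camera it gives the pose at the moment of the call.
A pose or a line that the arm cannot do raises arm.Unreachable and nothing moves.
- arm.sign_off(): hands the job in; it is judged then, once.
Readings, each from a call of its own:
- arm.current_t(): time.
- arm.current_joint_positions(): joint angles.
- arm.current_dq(): joint speeds.
- arm.current_tau(): joint torques, N m.
- arm.current_ee_pos(): TCP position.
- arm.current_tool_rot(): TCP orientation.
- arm.current_force(): force on the tool from outside, world axes, zero at the start.
- arm.current_torque(): the same for the moment, N m.
- arm.current_width(): finger opening in m.
- arm.current_grasp_force(): force on a finger pad.
Only numpy, scipy, OpenCV 4.12 (cv2) and the standard library are available. Lean on these libraries where they do the work, as an engineer would, in place of code of your own. Each camera call takes 0.05 s, during which the arm holds its last target. There are 200 camera calls.

## Working session

There is one attempt and no reset: what is moved stays moved. The work goes in short steps, each a Python script; the robot and the scene stay as the last script left them, time stands still between calls to the robot, and variables do not carry over. Pictures are saved under pics/ and viewed, at most 10 in all, crops included, and the job is handed in when it is done.

```bash
mkdir -p pics; ls
python3 - <<'E'
from rig import arm
import cv2,numpy as np
np.set_printoptions(precision=4,suppress=True)
for n in("scene","top"):
    cv2.imwrite(f"pics/{n}0.png",arm.snapshot(n)[:,:,::-1]); c=arm.get_calibration(n); print(n,c["intrinsics"],c["cam_to_world"])
print(arm.grip_depth,arm.current_t(),arm.current_width(),arm.current_tool_rot())
E
```

```text
pics
scene [[549.2229   0.     319.4633]
 [  0.     549.2229 235.285 ]
 [  0.       0.       1.    ]] [[ 0.6933  0.6009 -0.3978  1.1039]
 [ 0.7206 -0.5711  0.3932 -0.424 ]
 [ 0.0091 -0.5593 -0.8289  1.0176]
 [ 0.      0.      0.      1.    ]]
top [[585.6888   0.     319.7208]
 [  0.     585.6888 236.9841]
 [  0.       0.       1.    ]] [[ 0.0016 -0.998   0.0633  0.5671]
 [-1.     -0.0021 -0.0083  0.0209]
 [ 0.0084 -0.0632 -0.998   1.2417]
 [ 0.      0.      0.      1.    ]]
0.0188 0.1 0.09159535368314183 [[ 0.973   0.2307 -0.0002]
 [ 0.2307 -0.973   0.001 ]
 [ 0.0001 -0.0011 -1.    ]]
```

View pics/top0.png

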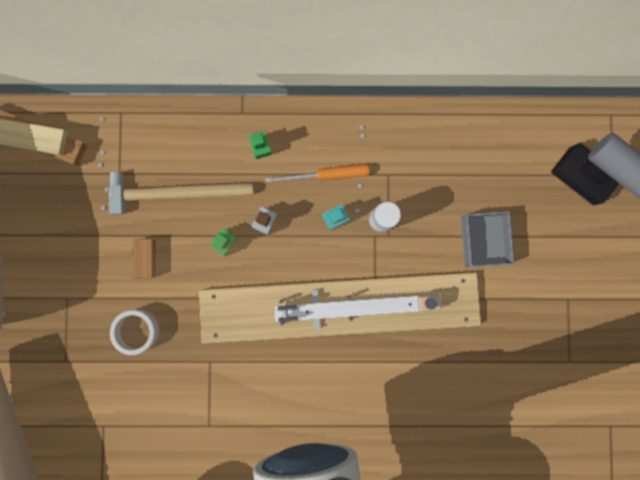

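View pics/scene0.png

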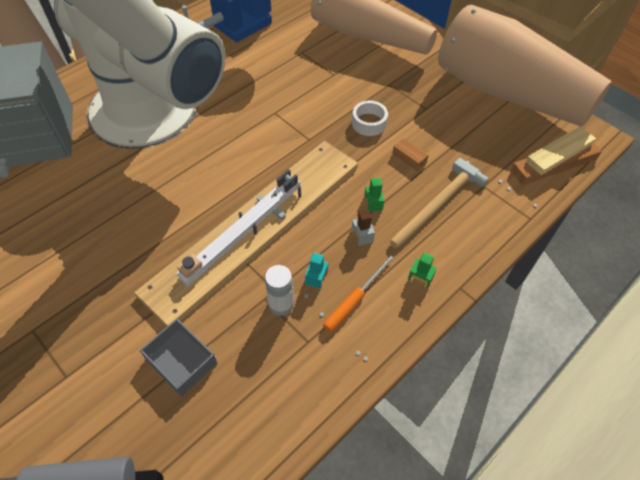

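```bash
cat > h.py <<'E'
import numpy as np,cv2
from rig import arm
np.set_printoptions(precision=4,suppress=True)
def ray(c,uv,z):
    K,T=c["intrinsics"],c["cam_to_world"]
    d=T[:3,:3]@np.linalg.solve(K,[uv[0],uv[1],1]); o=T[:3,3]
    return o+d*(z-o[2])/d[2]
def proj(c,p):
    T=np.linalg.inv(c["cam_to_world"]); q=c["intrinsics"]@(T[:3,:3]@p+T[:3,3]); return q[:2]/q[2]
E
python3 - <<'E'
from h import *
im=cv2.imread("pics/top0.png")
a=cv2.resize(im[262:352,195:485],None,fx=2.75,fy=2.75,interpolation=cv2.INTER_CUBIC)
b=cv2.resize(im[195:265,200:300],None,fx=4,fy=4,interpolation=cv2.INTER_CUBIC)
o=np.zeros((540,800,3),np.uint8);o[:a.shape[0],:a.shape[1]]=a;o[255:255+280,:400]=b
cv2.imwrite("pics/c0.png",o)
c=arm.get_calibration("top")
for uv,z in [((200,291),.02),((477,274),.02),((480,325),.02),((203,343),.02),((213.5,296),.02),((317,294),.032),((318,325),.032),((263,218),.07)]: print(uv,ray(c,uv,z))
E
```

```text
(200, 291) [0.5318 0.259  0.02  ]
(477, 274) [ 0.5679 -0.3175  0.02  ]
(480, 325) [ 0.4623 -0.3221  0.02  ]
(203, 343) [0.4249 0.2513 0.02  ]
(213.5, 296) [0.5215 0.2309 0.02  ]
(317, 294) [0.5263 0.0163 0.032 ]
(318, 325) [0.463  0.0141 0.032 ]
(263, 218) [0.6793 0.1251 0.07  ]
```

View pics/c0.png

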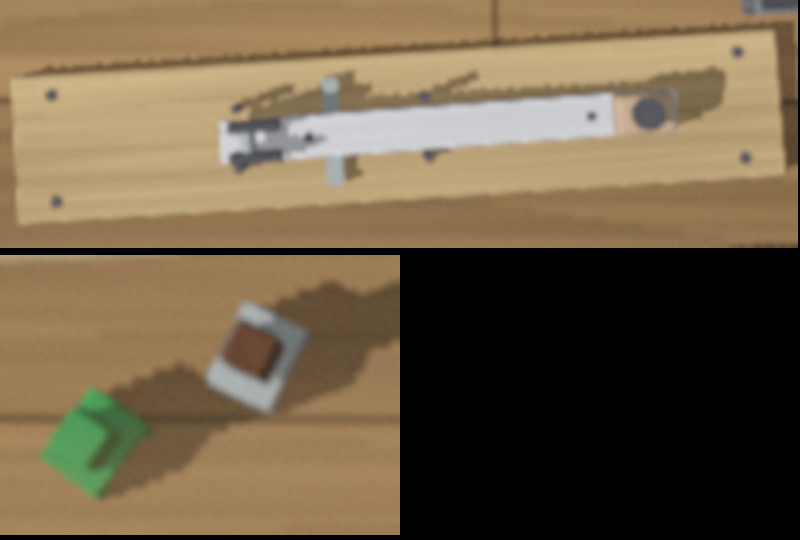

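```bash
cat >> h.py <<'E'
L=np.array([.4784,.2552]);R=np.array([.5151,-.3198])
xb=np.append((L-R)/np.linalg.norm(L-R),0); yb=np.array([-xb[1],xb[0],0])
F=np.append((L+R)/2,.032)+xb*.05      # strip = 50 mm ahead of timber middle
down=lambda y:np.column_stack([np.cross(y,[0,0,-1]),y,[0,0,-1]])
P=lambda x,y,z:F*[1,1,0]+xb*x+yb*y+[0,0,z]   # board frame -> world
def barang(img=None,save=None):
    img=arm.snapshot("scene") if img is None else img
    c=arm.get_calibration("scene")
    poly=np.array([proj(c,P(x,y,.05)) for x,y in((-.29,-.03),(.24,-.03),(.24,.03),(-.29,.03))]).astype(np.int32)
    roi=cv2.fillPoly(np.zeros(img.shape[:2],np.uint8),[poly],255)
    h=cv2.cvtColor(img,cv2.COLOR_RGB2HSV)
    m=cv2.inRange(h,(0,0,150),(180,45,255))&roi
    m=cv2.morphologyEx(m,cv2.MORPH_OPEN,np.ones((3,3)))
    n,l,st,ce=cv2.connectedComponentsWithStats(m); k=1+st[1:,4].argmax()
    q=np.argwhere(l==k)[:,::-1].astype(np.float32)
    v=cv2.fitLine(q,cv2.DIST_HUBER,0,.01,.01).ravel()
    if save: cv2.imwrite(save,cv2.addWeighted(img[:,:,::-1].copy(),.6,cv2.cvtColor((l==k).astype(np.uint8)*255,cv2.COLOR_GRAY2BGR),.4,0))
    mid=ce[k]; w=ray(c,mid,.05)
    a=proj(c,w+xb*.1)-proj(c,w-xb*.1)
    return np.degrees(np.arctan2(-v[1],v[0])),np.degrees(np.arctan2(-a[1],a[0])),len(q),w@xb-F@xb
E
python3 - <<'E'
from h import *
print(F,xb,yb)
c=arm.get_calibration("top")
for uv,z in [((441.5,301),.035),((275,313),.055),((264.5,220.3),.036),((262.5,218.75),.08),((316.3,309.6),.032),((335.8,216),.04)]: w=ray(c,uv,z);print(w,(w-F)@xb,(w-F)@yb)
print(barang(cv2.imread("pics/scene0.png")[:,:,::-1]))
for s in(1,-1):
    for p in(P(-.31,0,.15),P(-.15,0,.025),P(0,0,.1)): print(s,arm.solve_ik(p,down(s*yb)))
print(arm.current_force())
E
```

```text
[0.4936 0.0176 0.032 ] [-0.0637  0.998   0.    ] [-0.998  -0.0637  0.    ]
[ 0.5124 -0.2394  0.035 ] -0.2576827147792608 -0.0024419921284530525
[0.4889 0.1008 0.055 ] 0.08337581885527344 -0.0006314185303655512
[0.6778 0.125  0.036 ] 0.0954601893049806 -0.19074067423635102
[0.6769 0.1252 0.08  ] 0.09572102795631081 -0.18980204550999127
[0.4944 0.0177 0.032 ] 3.4855283569541964e-05 -0.0008332339334416563
[ 0.6867 -0.0221  0.04  ] -0.05192656632620584 -0.19022788006252264
(np.float32(40.811764), np.float64(39.26227042402955), 1314, np.float64(-0.09417558327407587))
1 [-35.4078  28.0778  85.1975  -0.      66.7247 140.9402]
1 [-21.2905  33.5526 101.6972  -0.      44.7501 155.0574]
1 [ -4.8891  25.0435 101.6745  -0.      53.282  171.4589]
-1 [-35.4078  28.0778  85.1975  -0.      66.7247 -39.0598]
-1 [-21.2905  33.5526 101.6972  -0.      44.7501 -24.9426]
-1 [ -4.8891  25.0435 101.6745  -0.      53.282   -8.5411]
[-0.0749  0.1391  0.9293]
```

Run:
```python
from h import *
O=down(-yb)
arm.grip(0.0)
arm.move_to(P(-.305,0,.15),O); arm.move_l(P(-.305,0,.027),feed=.12)
f0=arm.current_force()
x=-.284
arm.move_l(P(x,0,.027),feed=.05)
while x<-.245:
    x+=.003; arm.move_l(P(x,0,.027),feed=.03); f=arm.current_force()-f0
    if f@xb<-1: break
print("contact",x,f@xb,f@yb,f[2],arm.current_ee_pos())
arm.move_l(P(x-.004,0,.027),feed=.05)
print(barang(save="pics/m1.png"),arm.current_t())
```

```text
contact -0.28099999999999997 -1.124090851283966 -0.2232757225832499 -0.8885216711722681 [ 0.5114 -0.2628  0.0269]
(np.float32(40.860996), np.float64(39.26034383618045), 1332, np.float64(-0.093615228313521)) 5.5417
```

View pics/m1.png

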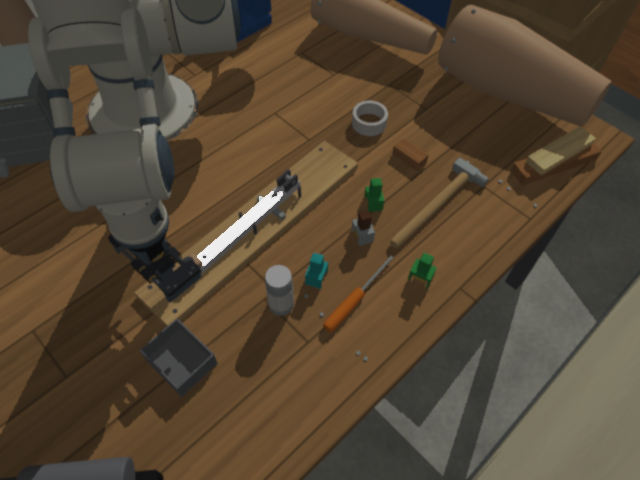

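Run:
```python
from h import *
x=-.281; f0=arm.current_force()
while x<-.2455:
    x+=.005; arm.move_l(P(x,0,.027),feed=.03); f=arm.current_force()-f0; print(round(x,3),f@xb,f[2])
    if f@xb<-12: break
arm.move_l(P(x-.004,0,.027),feed=.05); arm.sleep(.3)
print(barang(),arm.current_t())
```

```text
-0.276 0.16404914517701266 -1.1126338694547442
-0.271 0.7274525733764913 -0.32570258148864606
-0.266 -0.07476889348756915 -0.9998120891352275
-0.261 0.4735696991377898 -0.8767632713142566
-0.256 -0.021763692182401744 -2.017183564133577
-0.251 -0.07554820699026003 -0.5273883172736458
-0.246 -0.09615211515106654 -1.6952945311451046
-0.241 0.8398996762705857 -1.3797170364072577
(np.float32(40.506588), np.float64(39.25902561868437), 1241, np.float64(-0.059965637835787775)) 8.8083
```

Run:
```python
from h import *
x=-.241; a=barang(); ref=a[0]-a[1]; hist=[]
while x<-.14:
    x+=.004; arm.move_l(P(x,0,.027),feed=.04); arm.move_l(P(x-.005,0,.027),feed=.06); arm.sleep(.35)
    a=barang(); d=a[0]-a[1]; print(round(x,3),round(d,2),round(a[3],4),a[2],round(arm.current_t(),1))
    if d<ref-.7: break
    ref=d
img=arm.snapshot("scene"); cv2.imwrite("pics/s2.png",cv2.resize(img[130:330,100:400],None,fx=2.6,fy=2.6,interpolation=cv2.INTER_CUBIC)[:,:,::-1])
```

```text
-0.237 1.53 -0.0554 1248 9.9
-0.233 1.26 -0.0511 1246 10.9
-0.229 1.03 -0.047 1240 11.9
-0.225 1.03 -0.0434 1221 12.9
-0.221 0.99 -0.0391 1216 14.0
-0.217 1.05 -0.0342 1213 15.0
-0.213 0.9 -0.0304 1205 16.0
-0.209 0.75 -0.0263 1204 17.0
-0.205 0.8 -0.0219 1200 18.1
-0.201 0.76 -0.0178 1190 19.1
-0.197 0.84 -0.0126 1187 20.1
-0.193 0.87 -0.0086 1172 21.1
-0.189 -1.45 -0.0059 1160 22.2
```

Run:
```python
from h import *
c=arm.get_calibration("scene")
for t in(.047,.069,0,-.03,-.069):
    w=P(0,0,.05); d=xb*np.cos(t)+np.array([0,0,np.sin(t)]); v=proj(c,w+d*.1)-proj(c,w-d*.1)
    print(t,np.degrees(np.arctan2(-v[1],v[0])))
arm.sleep(.5); print(barang())
```

```text
0.047 40.655144607987424
0.069 41.33659128813251
0 39.16564327117267
-0.03 38.18836239961502
-0.069 36.88327484318513
(np.float32(38.32888), np.float64(39.22347001941049), 1179, np.float64(-0.004034730708349341))
```

View pics/s2.png

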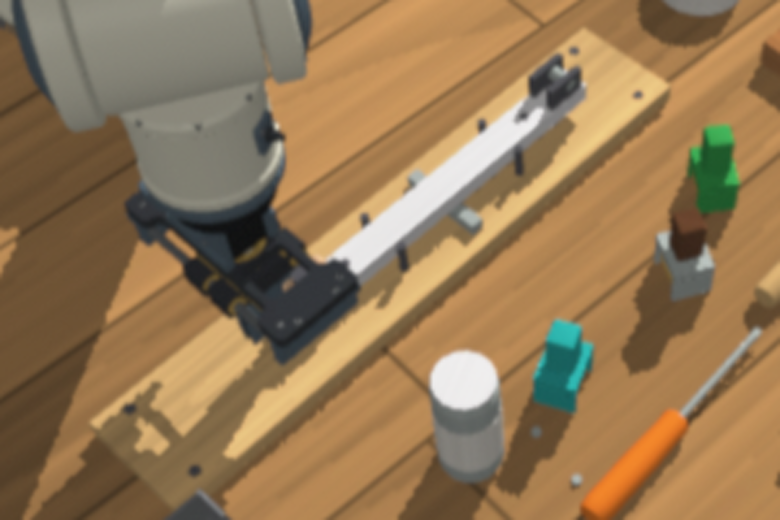

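Run:
```python
from h import *
arm.move_l(P(-.187,0,.027),feed=.02); arm.move_l(P(-.215,0,.027),feed=.06); a=barang(); print(a)
arm.move_l(P(-.23,0,.15),feed=.2)
arm.grip(.055)
print(barang(),arm.current_t())
S=np.array([.6775,.125,0]); ys=np.array([-.90,.434,0])
print(arm.solve_ik(S+[0,0,.18],down(-ys)))
arm.move_to(S+[0,0,.18],down(-ys))
c=arm.get_calibration("wrist"); img=arm.snapshot("wrist"); cv2.imwrite("pics/w3.png",img[:,:,::-1])
np.savez("w3.npz",K=c["intrinsics"],T=c["cam_to_world"]); print(c["cam_to_world"],arm.current_t(),barang())
```

```text
(np.float32(36.844738), np.float64(39.21959932334949), 1201, np.float64(-0.0028564086576684106))
(np.float32(37.370823), np.float64(39.220929064360845), 1204, np.float64(-0.004095541913989958)) 25.6833
[ 5.4907 34.2444 68.0387 -0.     77.7169 31.2351]
[[ 0.9002 -0.4189 -0.1192  0.711 ]
 [-0.4356 -0.8659 -0.2458  0.1938]
 [-0.0003  0.2732 -0.962   0.3693]
 [ 0.      0.      0.      1.    ]] 27.1417 (np.float32(37.885876), np.float64(39.223009376188436), 1218, np.float64(-0.004625305952683692))
```

View pics/w3.png

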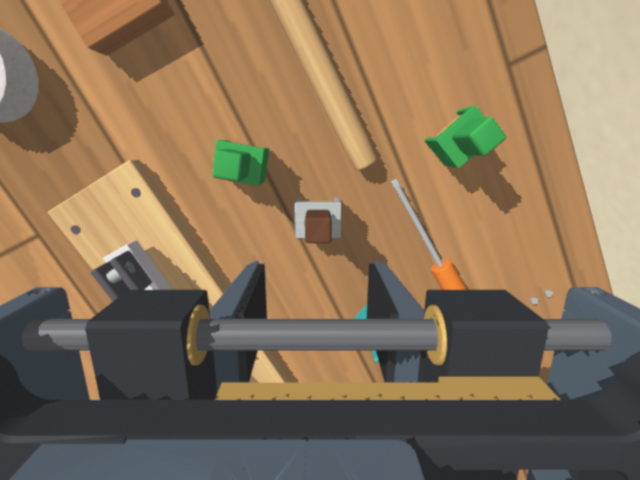

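Run:
```python
from h import *
arm.sleep(.5); img=arm.snapshot("scene"); print(barang(img,save="pics/m4.png"))
o=cv2.resize(img[160:300,140:350],None,fx=3.8,fy=3.8,interpolation=cv2.INTER_CUBIC)[:,:,::-1]
cv2.imwrite("pics/s4.png",o)
arm.sleep(.5);print(barang())
```

```text
(np.float32(36.88001), np.float64(39.21946463046146), 1204, np.float64(-0.003147043620169262))
(np.float32(38.0161), np.float64(39.22379587010257), 1215, np.float64(-0.004881223284991465))
```

View pics/s4.png

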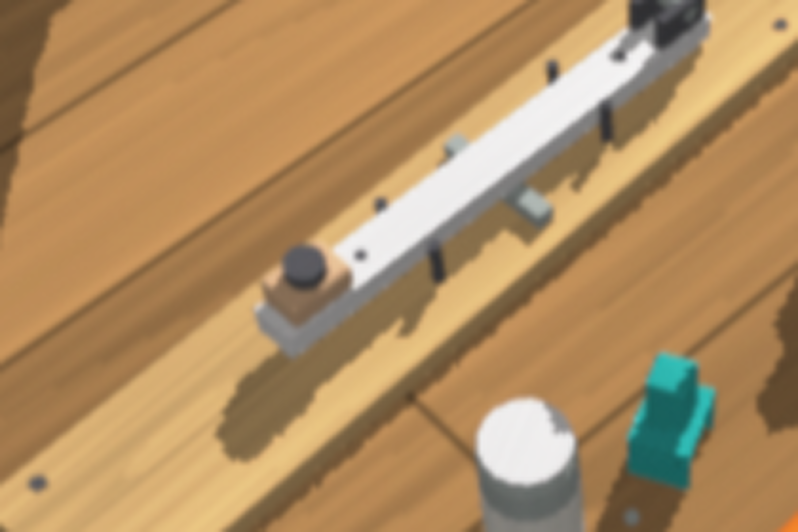

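Run:
```python
from h import *
for i in range(6): arm.sleep(.2); a=barang(); print(round(float(a[0]),2),a[2],end=' | ')
print(arm.current_t())
d=np.load("w3.npz"); c=dict(intrinsics=d["K"],cam_to_world=d["T"])
im=cv2.imread("pics/w3.png"); h=cv2.cvtColor(im,cv2.COLOR_BGR2HSV)
sub=np.zeros(im.shape[:2],np.uint8); sub[195:250,290:348]=255
br=cv2.inRange(h,(0,90,20),(13,255,140))&sub; gr=cv2.inRange(h,(0,0,90),(180,60,255))&sub
u=cv2.morphologyEx(br|gr,cv2.MORPH_OPEN,np.ones((3,3)))
for n,m in(("brown",br),("steel",gr)):
    q=np.argwhere(m)[:,::-1]; print(n,len(q),q.mean(0),q.min(0),q.max(0))
q=np.argwhere(gr)[:,::-1].astype(np.float32)
print(cv2.minAreaRect(q))
S=np.array([.6775,.125,0]); ys=np.array([-.90,.434,0]);ys/=np.linalg.norm(ys); xs=np.cross(ys,[0,0,1])
def box(hx,hy,z0,z1): 
    p=np.array([proj(c,S+xs*a*hx+ys*b*hy+[0,0,z]) for a in(1,-1) for b in(1,-1) for z in(z0,z1)]); return p.min(0),p.max(0)
print(box(.012,.012,.038,.08),box(.018,.023,.028,.038))
big=cv2.resize(im[190:255,280:360],None,fx=9,fy=9,interpolation=cv2.INTER_CUBIC); cv2.imwrite("pics/w3c.png",big)
```

```text
37.19 1206 | 36.9 1212 | 37.24 1205 | 37.95 1220 | 37.37 1211 | 37.15 1216 | 29.7917
brown 787 [317.8501 226.9212] [305 211] [331 243]
steel 1044 [317.     215.1111] [294 197] [341 238]
((317.63177490234375, 217.5096893310547), (40.09137725830078, 47.483558654785156), 88.49256896972656)
(array([302.4389, 211.5491]), array([330.0301, 247.2356])) (array([292.8715, 203.7993]), array([339.6295, 240.7725]))
```

View pics/w3c.png

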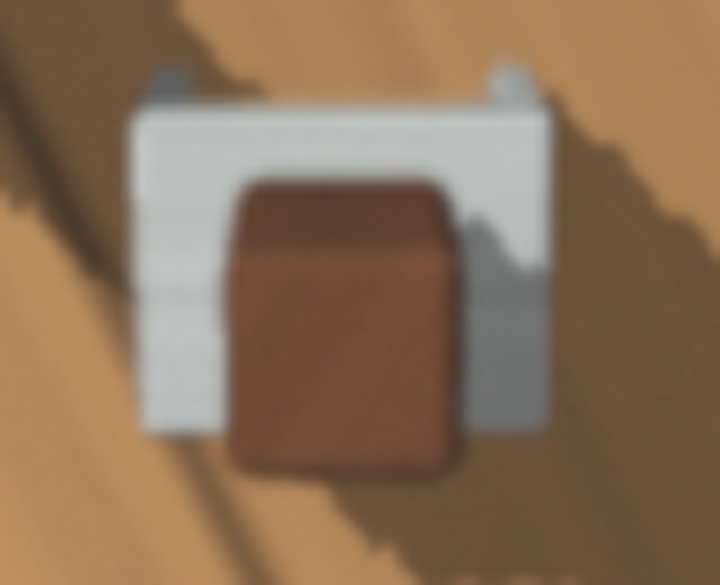

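Run:
```python
from h import *
A=[arm.snapshot("scene").astype(int) for _ in range(2)]; arm.sleep(.3); A.append(arm.snapshot("scene").astype(int))
for a,b in((0,1),(0,2)): 
    D=np.abs(A[a]-A[b]).max(2); print((D>25).sum(),(D[160:300,180:330]>25).sum(),D[300:460,300:480].mean())
print([barang(x.astype(np.uint8))[0] for x in A])
# top face edges: width-profile based line fit on blurred mean
m=np.mean(A,0).astype(np.uint8); print(barang(m),arm.current_t())
c=arm.get_calibration("scene"); t=m[160:300,140:350][:,:,::-1].copy()
o=cv2.resize(t,None,fx=3.8,fy=3.8,interpolation=cv2.INTER_CUBIC)
def draw(th,s,col):
    d=xb*np.cos(th)+np.array([0,0,np.sin(th)]); n=np.cross(d,yb); n=n*np.sign(n[2])
    piv=P(-.006 if th>0 else .006,0,.032) if th else P(0,0,.032)
    off=s-(piv-P(0,0,.032))@xb
    for yy in(-.015,.015):
        for zz in(0,.02):
            e=[((proj(c,piv+d*(off+l)+yb*yy+n*zz)-[140,160])*3.8).astype(int) for l in(-.17,.17)]
            cv2.line(o,tuple(map(int,e[0])),tuple(map(int,e[1])),col,1)
s=float(__import__("sys").argv[1]) if len(__import__("sys").argv)>1 else -.0035
draw(0,s,(0,255,0)); draw(-.072,s,(0,0,255))
cv2.imwrite("pics/o5.png",o)
```

```text
1 1 0.6450694444444445
420 358 0.6466666666666666
[np.float32(37.14594), np.float32(37.146545), np.float32(37.87787)]
(np.float32(37.566513), np.float64(39.22234322542867), 1217, np.float64(-0.00221855757186748)) 30.2417
```

View pics/o5.png

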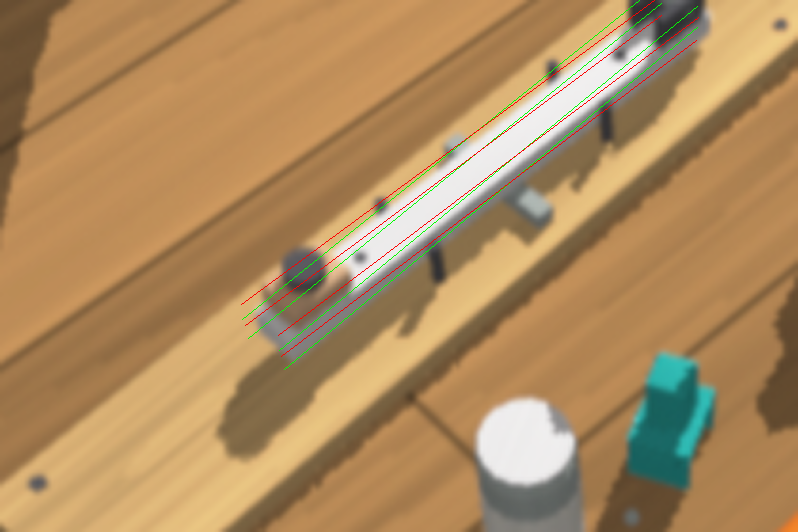

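Run:
```python
from h import *
s=[]
for i in range(10): s.append((round(arm.current_t(),2),round(float(barang()[0]),2))); arm.sleep(.08)
print(s)
img=arm.snapshot("top"); c=arm.get_calibration("top")
def topyaw(img):
    h=cv2.cvtColor(img,cv2.COLOR_RGB2HSV); poly=np.array([proj(c,P(x,y,.05)) for x,y in((-.29,-.03),(.24,-.03),(.24,.03),(-.29,.03))]).astype(np.int32)
    m=cv2.inRange(h,(0,0,150),(180,45,255))&cv2.fillPoly(np.zeros(img.shape[:2],np.uint8),[poly],255)
    n,l,st,ce=cv2.connectedComponentsWithStats(m); k=1+st[1:,4].argmax(); q=np.argwhere(l==k)[:,::-1].astype(np.float32)
    v=cv2.fitLine(q,cv2.DIST_HUBER,0,.01,.01).ravel(); p=ray(c,v[2:]-20*v[:2],.05); r=ray(c,v[2:]+20*v[:2],.05); e=p-r; e*=np.sign(e@xb)
    return len(q),np.degrees(np.arctan2(e@yb,e@xb)),[((ray(c,ce[k],.052)-F)@a) for a in(xb,yb)]
print(topyaw(cv2.imread("pics/top0.png")[:,:,::-1])); print(topyaw(img))
cc=arm.get_calibration("scene")
for yaw in(-1,0,1):
    d=xb*np.cos(np.radians(yaw))+yb*np.sin(np.radians(yaw)); v=proj(cc,P(0,0,.05)+d*.1)-proj(cc,P(0,0,.05)-d*.1); print(yaw,np.degrees(np.arctan2(-v[1],v[0])))
```

```text
[(30.24, 37.89), (30.38, 37.87), (30.51, 37.52), (30.64, 37.17), (30.77, 37.12), (30.91, 37.11), (31.04, 37.39), (31.18, 37.87), (31.31, 37.9), (31.44, 37.62)]
(1958, np.float64(0.8660397668517527), [np.float64(-0.08067600401166002), np.float64(-0.00018606938040954606)])
(2161, np.float64(4.832967697992098), [np.float64(0.1364686356822724), np.float64(0.005485822027444683)])
-1 38.23270494693084
0 39.16564327117267
1 40.1058368964493
```

```bash
cat >> h.py <<'E'
def topbar(save=None):
    c=arm.get_calibration("top"); img=arm.snapshot("top"); h=cv2.cvtColor(img,cv2.COLOR_RGB2HSV)
    poly=np.array([proj(c,P(x,y,.05)) for x,y in((-.125,-.026),(.125,-.026),(.125,.026),(-.125,.026))]).astype(np.int32)
    m=cv2.inRange(h,(0,0,165),(180,45,255))&cv2.fillPoly(np.zeros(img.shape[:2],np.uint8),[poly],255)
    m=cv2.morphologyEx(m,cv2.MORPH_OPEN,np.ones((5,5)))
    n,l,st,ce=cv2.connectedComponentsWithStats(m); k=1+st[1:,4].argmax(); q=np.argwhere(l==k)[:,::-1].astype(np.float32)
    w=np.array([ray(c,p,.052)-F for p in q]); X,Y=w@xb,w@yb
    if save: cv2.imwrite(save,img[:,:,::-1])
    k,y0=np.polyfit(X,Y,1); return len(q),np.degrees(np.arctan(k)),y0,X.min(),X.max(),Y.ptp() if hasattr(Y,"ptp") else np.ptp(Y)
E
python3 - <<'E'
from h import *
d=np.load("w3.npz"); c=dict(intrinsics=d["K"],cam_to_world=d["T"])
S=ray(c,(318.4,230),.08)*[1,1,0]; S2=ray(c,((130+552)/18+280-.3,(105+432)/18+190),.038); print(S,S2)
S=(S+S2*[1,1,0])/2
ys=np.array([-.90,.434,0]);ys/=np.linalg.norm(ys);O=down(-ys)
arm.move_l(S+[0,0,.11],O,feed=.15); arm.move_l(S+[0,0,.047],feed=.08)
arm.grip(0.0); print(arm.current_width(),arm.current_grasp_force(),arm.current_force())
arm.move_l(S+[0,0,.16],feed=.15); print(arm.current_width(),arm.current_force(),barang())
print(arm.current_t(),topbar())
E
```

```text
[0.6808 0.1276 0.    ] [0.6803 0.1277 0.038 ]
0.023556378249786597 30.000286996364594 [-1.0778  1.0398  1.4528]
0.023627631761010653 [ 0.2925 -0.0532 -1.261 ] (np.float32(37.274975), np.float64(39.22191955887264), 1209, np.float64(-0.0041205771775298695))
34.7083 (1237, np.float64(-0.0758229768623188), np.float64(-0.0002186867492979136), np.float64(-0.11970697238910422), np.float64(0.03681199525080969), np.float64(0.0421956548323515))
```

Run:
```python
from h import *
arm.move_to(P(0,0,.17),down(-yb)); arm.sleep(.2)
c=arm.get_calibration("wrist"); img=arm.snapshot("wrist"); cv2.imwrite("pics/w6.png",img[:,:,::-1])
np.savez("w6.npz",K=c["intrinsics"],T=c["cam_to_world"]); print(arm.current_ee_pos(),arm.current_t(),arm.current_force())
for n,p in dict(strip1=P(0,.04,.032),strip2=P(0,-.04,.032),pin1=P(.07,.022,.054),pin2=P(.07,-.022,.054),e1=P(.05,.015,.052),e2=P(.05,-.015,.052),c1=P(.018,.023,.17-.047+.038),c2=P(.018,-.023,.161)).items(): print(n,proj(c,p))
```

```text
[0.4943 0.0179 0.1698] 35.8833 [ 0.5642  0.7726 -1.3171]
strip1 [274.935  225.7167]
strip2 [355.9329 225.6404]
pin1 [289.9212 153.1445]
pin2 [340.5338 153.0929]
e1 [298.4423 176.2409]
e2 [332.1109 176.2074]
c1 [277.0169 245.9441]
c2 [352.6223 245.8746]
```

View pics/w6.png

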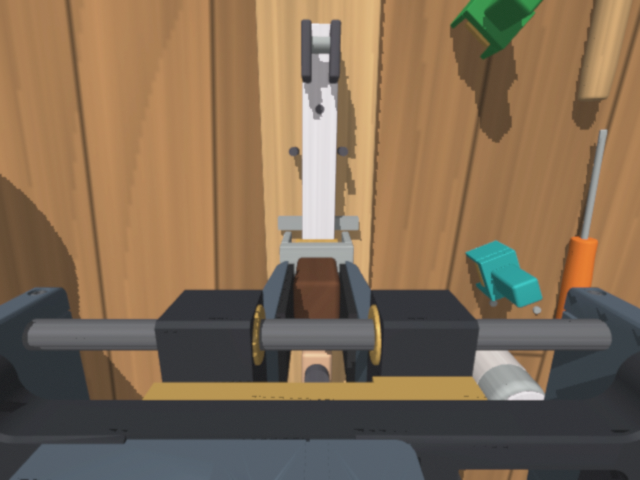

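Run:
```python
from h import *
im=cv2.imread("pics/w6.png"); g=cv2.cvtColor(im,cv2.COLOR_BGR2HSV); s=g[:,:,1].astype(int); v=g[:,:,2].astype(int)
for r in(170,185,200,210,234): print(r,"s",s[r,292:346:1].tolist())
for r in(248,252,256): print(r,"s",s[r,274:362].tolist())
print("strip s row",s[223,268:300].tolist(),s[223,338:370].tolist())
for cx in(284,351): print("col",cx,s[208:262,cx].tolist(),v[208:262,cx].tolist())
print(barang(),arm.current_t())
```

```text
170 s [110, 110, 110, 111, 111, 109, 108, 106, 100, 63, 21, 5, 4, 3, 4, 3, 3, 5, 5, 3, 3, 4, 3, 4, 4, 5, 4, 3, 4, 3, 6, 3, 3, 3, 5, 5, 5, 4, 3, 4, 3, 4, 5, 11, 61, 105, 106, 106, 106, 106, 108, 106, 106, 107]
185 s [111, 110, 108, 111, 110, 111, 111, 111, 109, 89, 38, 6, 4, 4, 3, 3, 3, 3, 3, 5, 3, 3, 3, 3, 3, 6, 4, 4, 4, 3, 5, 3, 3, 3, 3, 3, 3, 3, 3, 4, 4, 4, 6, 34, 90, 105, 107, 106, 105, 106, 106, 108, 110, 111]
200 s [112, 111, 111, 111, 111, 111, 111, 111, 109, 89, 39, 6, 4, 4, 3, 4, 4, 5, 3, 3, 3, 3, 4, 3, 3, 3, 4, 4, 4, 5, 3, 3, 3, 3, 5, 5, 5, 4, 4, 3, 4, 3, 9, 48, 99, 106, 106, 106, 106, 105, 106, 107, 110, 111]
210 s [110, 112, 113, 112, 112, 110, 113, 113, 108, 90, 39, 6, 4, 3, 4, 3, 5, 5, 5, 5, 3, 3, 4, 4, 3, 3, 5, 4, 5, 5, 5, 6, 5, 3, 3, 5, 5, 3, 4, 4, 4, 5, 14, 60, 102, 104, 106, 105, 105, 104, 108, 110, 112, 111]
234 s [95, 106, 103, 106, 105, 105, 105, 105, 99, 65, 21, 6, 3, 5, 6, 4, 5, 5, 3, 5, 5, 6, 4, 5, 5, 5, 5, 3, 3, 5, 5, 5, 5, 5, 5, 5, 3, 3, 5, 3, 5, 9, 38, 99, 107, 106, 108, 104, 95, 57, 10, 5, 5, 5]
248 s [111, 112, 111, 110, 103, 70, 15, 6, 6, 6, 6, 6, 6, 6, 5
[... 1430 characters left out ...]
 162, 162, 161, 166, 173, 167, 164, 167, 175, 178, 170, 167, 169, 171, 171, 170, 169, 169, 169, 169, 170, 169, 158, 135]
col 351 [111, 111, 111, 111, 111, 113, 106, 81, 23, 5, 6, 5, 3, 6, 5, 6, 5, 5, 5, 5, 5, 12, 56, 97, 108, 106, 107, 105, 103, 95, 84, 73, 58, 38, 24, 17, 6, 3, 4, 4, 5, 6, 5, 6, 6, 5, 6, 6, 6, 6, 6, 6, 5, 5] [204, 204, 204, 204, 204, 204, 202, 191, 166, 161, 162, 163, 164, 164, 164, 165, 164, 164, 164, 164, 162, 153, 136, 126, 123, 123, 124, 124, 124, 123, 128, 144, 168, 174, 170, 163, 160, 168, 181, 177, 169, 168, 168, 169, 169, 168, 168, 168, 167, 166, 167, 166, 163, 153]
(np.float32(36.314903), np.float64(39.21094046481047), 1126, np.float64(0.00405857017186168)) 35.9333
```

Run:
```python
from h import *
th=np.radians(-1); y=yb*np.cos(th)-xb*np.sin(th); O=down(-y)
X,Y=.002,-.0012
arm.move_l(P(X,Y,.108),O,feed=.08); arm.sleep(.15)
def F3(n=5):
    r=[]
    for _ in range(n): r.append(arm.current_force()); arm.sleep(.02)
    return np.mean(r,0)
f0=F3(); z=.108; log=[]
while z>.072:
    z-=.002 if z>.089 else .0007
    arm.move_l(P(X,Y,z),feed=.03); f=F3(3)-f0; log.append((round(z,4),round(f[2],1)))
    if (f[2]>2 and z>.091) or np.hypot(f[0],f[1])>6 or f[2]>9.2: break
print(log,f,arm.current_t(),arm.current_ee_pos())
```

```text
[(0.106, np.float64(0.1)), (0.104, np.float64(0.4)), (0.102, np.float64(0.1)), (0.1, np.float64(0.4)), (0.098, np.float64(0.3)), (0.096, np.float64(0.2)), (0.094, np.float64(0.0)), (0.092, np.float64(0.3)), (0.09, np.float64(0.6)), (0.088, np.float64(-0.0)), (0.0873, np.float64(-0.1)), (0.0866, np.float64(0.2)), (0.0859, np.float64(0.5)), (0.0852, np.float64(1.0)), (0.0845, np.float64(1.6)), (0.0838, np.float64(4.1)), (0.0831, np.float64(6.3)), (0.0824, np.float64(8.1)), (0.0817, np.float64(10.0))] [-2.0333  0.938   9.9685] 42.7917 [0.4947 0.0197 0.0819]
```

Run:
```python
from h import *
arm.sleep(.8); print(arm.current_force(),barang())
p=arm.current_ee_pos()
arm.move_l(p*[1,1,0]+[0,0,.0848],feed=.02); arm.sleep(.2); print(arm.current_force())
arm.grip(.05); arm.sleep(.3); print(barang(),arm.current_width())
arm.move_l(p*[1,1,0]+[0,0,.2],feed=.12)
c=arm.get_calibration("wrist"); im=arm.snapshot("wrist"); cv2.imwrite("pics/w8.png",im[:,:,::-1]);np.savez("w8.npz",K=c["intrinsics"],T=c["cam_to_world"])
sc=arm.snapshot("scene"); print(barang(sc))
q=arm.current_joint_positions(); q[0]+=60; arm.move_joints(q)
for _ in range(4): print(barang(save="pics/m9.png")); arm.sleep(.25)
print(topbar("pics/top9.png"),arm.current_t())
g=arm.snapshot("top"); cv2.imwrite("pics/top9.png",g[:,:,::-1])
h=cv2.cvtColor(g,cv2.COLOR_RGB2HSV); ct=arm.get_calibration("top")
def brown(im,c,tag):
    h=cv2.cvtColor(im,cv2.COLOR_RGB2HSV); b=cv2.inRange(h,(0,90,20),(13,255,140)); 
    u,v=proj(c,P(.0,0,.11)).astype(int); mk=np.zeros_like(b); mk[v-25:v+25,u-25:u+25]=255
    n,l,st,ce=cv2.connectedComponentsWithStats(b&mk)
    if n>1:
        k=1+st[1:,4].argmax(); w=ray(c,ce[k],.108)-F; print(tag,st[k],ce[k],w@xb,w@yb)
brown(g,ct,"top"); brown(im,c,"wrist"); brown(arm.snapshot("scene"),arm.get_calibration("scene"),"scene")
```

```text
[-1.0548  0.1027  8.0977] (np.float32(36.713078), np.float64(39.36125120926391), 269, np.float64(0.06542223637383873))
[ 0.1207 -0.0318 -0.0802]
(np.float32(36.87283), np.float64(39.36759754376586), 275, np.float64(0.06961439983581307)) 0.04996959357635748
(np.float32(36.034267), np.float64(39.253987606546374), 449, np.float64(0.0696064779913899))
(np.float32(36.34296), np.float64(39.251823806741704), 444, np.float64(0.06949231033502878))
(np.float32(36.34296), np.float64(39.251823806741704), 444, np.float64(0.06949231033502878))
(np.float32(36.362423), np.float64(39.25118039804314), 443, np.float64(0.06947326796708828))
(np.float32(36.40521), np.float64(39.250510254507695), 444, np.float64(0.06950707161948215))
(797, np.float64(-0.5377962362827519), np.float64(-0.001963882451356198), np.float64(0.009635305353366206), np.float64(0.12382502791674659), np.float64(0.034545705883715916)) 49.3417
top [311 307  10  11 106] [315.6698 311.9434] 0.0014322979089845993 -0.0010095998866315173
wrist [304 219  27  34 884] [316.9446 235.8552] 0.0038389948730073995 -0.0012556734370180427
scene [261 176  14  21 212] [267.8821 186.1934] -0.0028154135719928295 -0.0075404650891940815
```

Run:
```python
from h import *
T=arm.get_calibration("top");C=arm.get_calibration("scene")
gt=cv2.imread("pics/top9.png"); gs=arm.snapshot("scene")[:,:,::-1].copy()
def blob(im,uv,r,thr):
    u,v=map(int,uv); g=cv2.cvtColor(im,cv2.COLOR_BGR2GRAY)[v-r:v+r+1,u-r:u+r+1].astype(float)
    w=np.clip(thr-g,0,None); 
    if w.sum()==0: return None
    n,l,st,ce=cv2.connectedComponentsWithStats((w>0).astype(np.uint8)); k=1+st[1:,4].argmax(); w=w*(l==k)
    Y,X=np.mgrid[-r:r+1,-r:r+1]; return np.array([u+(w*X).sum()/w.sum(),v+(w*Y).sum()/w.sum()]),st[k][4]
def tri(a,b):
    A=[]
    for c,p in((T,a),(C,b)):
        M=c["intrinsics"]@np.linalg.inv(c["cam_to_world"])[:3]; A.append(M)
    X=cv2.triangulatePoints(A[0],A[1],np.array(a,float).reshape(2,1),np.array(b,float).reshape(2,1)).ravel(); return X[:3]/X[3]
def show(n,a,b):
    if a and b:
        w=tri(a[0],b[0]); print(n,a,b,"x,y,z",(w-F)@xb,(w-F)@yb,w[2])
    else: print(n,a,b)
# initial pictures as reference
i0=cv2.imread("pics/top0.png");j0=cv2.imread("pics/scene0.png")
s0=lambda n,a,b,r,t:show("init "+n,blob(i0,a,r,t),blob(j0,b,r,t))
for l,n,z,r,t in((-.170+.028,"button",.082,6,110),(-.108,"tailhole",.052,4,170),(.108,"nosehole",.052,4,170)):
    for s,th,im1,im2,tag in((-.0877,.047,i0,j0,"init"),(-.001,0,gt,gs,"now")):
        p=P(s+l,0,z+th*(l+s)); show(tag+" "+n,blob(im1,proj(T,p),r,t),blob(im2,proj(C,p),r,t))
# white-top ends (triangulation-free): board screws as scale check
for x in(-.32,):
    for y in(.04,-.04): p=P(x,y,.02); show("screw",blob(gt,proj(T,p),9,110),blob(gs,proj(C,p),9,110))
```

```text
init button (array([430.9838, 302.6196]), np.int32(111)) (array([187.3373, 262.4587]), np.int32(83)) x,y,z -0.2298567502897786 -0.0024213436877340185 0.06522574346660166
now button (array([387.3218, 306.8308]), np.int32(136)) (array([217.9114, 230.9046]), np.int32(164)) x,y,z -0.140972645967725 0.0002009670775920874 0.08024512093919281
init tailhole (array([409.7159, 303.8409]), np.int32(10)) (array([204.0707, 256.2593]), np.int32(9)) x,y,z -0.19056090290660832 -0.0015058139831006516 0.041450152347756335
now tailhole (array([367.5526, 307.3092]), np.int32(7)) (array([228.2012, 230.1341]), np.int32(31)) x,y,z -0.10840010202243512 0.0037187243787363163 0.04526320485361847
init nosehole (array([306.1174, 312.5398]), np.int32(41)) (array([274.8804, 193.3124]), np.int32(34)) x,y,z 0.02155107909745463 0.0018729597762744393 0.05299811424186224
now nosehole (array([262.9382, 313.7952]), np.int32(34)) (array([303.0694, 171.9408]), np.int32(29)) x,y,z 0.10879182295972693 -0.0014574867016672005 0.05379831133047879
screw (array([474.5777, 312.5381]), np.int32(95)) (array([146.763 , 294.4848]), np.int32(108)) x,y,z -0.32512607608849936 0.025066749317527 0.02486072404902813
screw (array([468.9399, 271.4699]), np.int32(34)) (array([170.6338, 304.4225]), np.int32(20)) x,y,z -0.3113571119146692 -0.0579612572168156 0.07185100904540952
```

```bash
python3 -c "
from rig import arm
print(arm.current_t()); print(arm.sign_off())"
```

```text
49.4917
the job is handed in; nothing more can be done
None
```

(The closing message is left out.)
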